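Open the push-and-turn solvent tin at the pit counter

ROBOT

A 6-joint arm with a two-finger parallel gripper is mounted at the origin on the work surface. World frame = base frame: x ahead of the robot, y to its left, z up, the work surface at z = 0. Lengths are in m, angles in rad, forces in N, time in s.
With the tool pointing down it reaches from about 0.35 to 0.775 m from the base axis. Payload 5.5 kg.
Tool frame: the origin (TCP) lies on the centre line of the jaws, within the pads' length; the fingertips stand 17 mm ahead of it and the grasp point (between the pads) lies 2 mm behind it (arm.tips_ahead is the distance from the TCP to the fingertips, in m); z points along the fingers, x is the direction in which the jaws open and shut, and the axes are right-handed (so a half turn about z gives the same grasp; the last joint's range is limited). The gripper opens to 85 mm and grips with 20 to 120 N. Pads are 22 mm wide; open, the fingers measure 114 mm over their backs; the gripper's body (76 mm by 85 mm) begins 54 mm behind the grasp point. The pads swing forward as they close: fully open they stand 13 mm farther back than shut.
Start: joints at [1.099, 0.313, 0.046, 1.304, 0, 1.431], TCP at [0.187, 0.544, 0.248] pointing down, gripper open.
Joint ranges: [-2.76, 2.76], [-0.86, 1.69], [-1.03, 1.26], [-2.2, 2.34], [-1.47, 1.5], [-3.14, 3.14]. Speed limits (rad/s): [2.57, 2.57, 3.14, 3.14, 3.14, 3.14].

INTERFACE

Orientations are given as a rotation vector (axis times angle).
In Python, from cell import arm gives the robot as it stands.
- The arm moves only by the tool step_arm, never from a script. Its argument "steps" is a list of rows, each a list of 7 numbers: the shift along the tool's x, y, z in m, then the turn, a rotation vector about the tool's x, y, z in degrees, then the closure, from 0 (fully open) to 1 (shut). In form: [[x, y, z, ax, ay, az, hand], ...]. A call has 1 to 12 rows; each row shifts and turns the commanded pose from where the row before left it, along the tool's axes as they then stand; what a row does not reach is not made up. A row lasts 1/10 s, in which the tool goes at most 50 mm and 8.59 degrees, less where a joint would pass 70% of its speed; a pose out of reach is approached as far as the arm can. A call is refused whole if a number of a shift passes 0.05 or a number of a turn 8.59, either way. A call with a gripper value outside its range is refused whole. The fingers move at their own pace and stop on an object; "force" is the grip in N (left out, the last holds). Time passes only in rows, so rows that do not move let the fingers close. It gives the time, the measured TCP pose, the force and the opening at its end, in the units of the state.
- arm.get_obs(): the state, without advancing time (a new reading comes with each control period).
- arm.capture(name): name is "scene" or "top" or "wrist"; returns a dict with "pixels" (480x640x3 uint8, red, green, blue), "mtx" (3x3 intrinsics, pixels), "extrinsics" (4x4, takes a point from world to camera coordinates). Camera axes: x right, y down, z forward; pixel columns grow to the right and rows downward; lengths in m; the calibration is good to about 2 mm. A picture is of the moment at which its call begins. There is no depth.
- arm.job_done(): hands the job in, once; it reports no verdict.
The state is a dict: "t": time; "joint_positions": joint angles; "qvel": joint speeds; "tau": joint torques, N m; "tcp_pos": TCP position; "orientation": TCP orientation; "wrist_force": force on the tool from outside, world axes, zero at the start; "wrist_torque": the same for the moment, N m; "width": opening from 0.0 (shut) to 1.0 (fully open).
Only numpy, scipy, OpenCV 4.12 (cv2) and the standard library are available. Lean on these libraries where they do the work, as an engineer would, in place of code of your own. Each camera call takes 0.05 s, during which the arm holds its last target. There are 200 camera calls.

TASK

Open the tyre-solvent tin that stands in the wooden holder: press its child-resistant cap down firmly and, keeping the push on, turn it anticlockwise until it is free, lift it off and set it down gently, open side down, in the shallow metal tray. Do not lean on it with brute force (the thin tin buckles), leave the tin upright in its holder, and leave the other things on the counter where they are.

Things in the scene. Friction and masses are not known exactly. Their poses are not given: they have to be found in the camera images.
- cap_centre (a point): Centre of the grey ribbed round cap (two-piece push-and-turn closure, 95 g), on its axis, half-way up. 50 mm in diameter, 32.5 mm tall; flat top 16 mm above this point, skirt edge 16 mm below, and the feet inside, on which it stands when set down, 18 mm below. z points out of the top; x and y turn with the hidden inner cap, not with the ribbed shell.
- cap_top (a point): Middle of the top of the cap's ribbed outer shell. Sprung up, the shell spins freely and opens nothing. Pushed home, 6 mm (15 N to start, 21 N at the bottom), its teeth drop behind those of the inner cap (30 degrees apart) and turn it. They may first meet tooth on ramp: it then stops hard 2 to 4 mm down and drops home only when turned on (up to 35 degrees) under push. Less push: it clicks over.
- spout (a point): Centre of the rim of the tin's spout, 24 mm from the tin's centre towards its +x; neck 25 mm in diameter, 30 mm tall above the flat tin top. Its steep two-start thread lifts the cap 3 mm over the first 55 degrees of anticlockwise turn (from above) of the inner cap, which is free to lift off from 30 to 40 degrees on and meets a stop beyond 110 degrees.
- tin: Oblong painted tin of tyre solvent, 104 mm (x) by 60 mm (y) by 140 mm tall, 0.35 to 0.7 kg. Thin: it buckles if pressed down with more than about 40 N; 23 to 28 N of push is plenty. Origin at the centre of its underside, z up. Stands loose in the holder, 1 mm of play all round, and comes up with the cap if that is pulled before it is free.
- holder: Wooden holder fixed to the counter, an open-topped well that fits the lower half of the tin, outside 130 by 86 mm and 85 mm tall, inner floor 12 mm above the counter. Origin at the centre of its underside.
- pad: Thin cork pad (2 mm) on the holder's floor, on which the tin stands; it carries the tin's weight and all the push on the cap. Origin at the centre of its underside, 10 mm above the counter.
- tray: Shallow rectangular metal tray fixed to the counter, 130 mm (x) by 170 mm (y) outside, walls 3 mm thick and 16 mm high, floor 3 mm above the counter. Origin at the centre of its underside.
- motor: Small brass motor can, 32 by 24 by 18 mm, lying on the counter in front of the wooden stand (60 mm tall, fixed) that holds three model racing cars. Bystander. Origin at the centre of its underside.
- pinion_box: Black plastic box of pinions, 70 by 110 mm, 20 mm tall. Bystander. Origin at the centre of its underside.
- meter: Beige bakelite meter, 70 by 95 mm, 85 mm tall. Bystander. Origin at the centre of its underside.
Mind the look-alikes: they are no part of the job. Of the things that look like the tray, take the one that is nearest to the robot's base at the start.

How it is judged:
On the way, in this order (a step that is already met when the one before it is completed fails the run):
1. the inner cap is turned free of the neck's lugs (by at least 0.6 rad) with the cap still down on the neck (angle between the x axis of cap_centre and the x axis of tin, either way round above 0.6 rad and z of cap_centre in the frame of tin below 0.178 m), for 0.1 s.
2. the cap is lifted clear of the neck (z of cap_centre in the frame of tin above 0.195 m), for 0.05 s.
At the end, for the whole second after the job is handed in: The cap stands open side down (within 0.12 rad of level), at rest, on the floor of the tray, its centre within 45 mm (x) and 65 mm (y) of the tray's centre; the tin stands upright (within 0.05 rad) on the floor of its holder (within 3 mm) (x of cap_centre in the frame of tray between -0.045 and 0.045 m and y of cap_centre in the frame of tray between -0.065 and 0.065 m and height (world z) of cap_centre below 0.025 m and z of cap_centre in the frame of tray above 0.018 m and angle between cap_centre's own z axis and vertical below 0.12 rad and linear speed of cap below 0.01 m/s and z of tin in the frame of holder below 0.015 m and angle between tin's own z axis and vertical below 0.05 rad); the robot touches nothing.
It fails at once if the tin is pressed onto the pad under it with more than 52 N, its own weight included (contact force between tin and pad above 52 N).
It fails at once if the tin is pulled 15 mm up in its holder or tipped by 0.12 rad (z of tin in the frame of holder above 0.027 m or angle between tin's own z axis and vertical above 0.12 rad).
It fails at once if the cap is banged or pressed into the tray with more than 25 N (contact force between cap and tray above 25 N).
It fails at once if a bystander (motor, pinion box, meter) is moved by more than 15 mm (distance of any of motor, pinion_box, meter from where it was at the start of the episode above 0.015 m).
It also fails if it takes over 67 s, if anything falls off the work surface, if the arm or the gripper's body presses on something with over 40 N, if the wrist force passes 120 N, or if a joint passes its speed limit or range.

## Working session

There is one attempt and no reset: what is moved stays moved. The work goes in short steps, Python scripts to look and compute and a tool call to move; the robot and the scene stay as the last step left them, time stands still between calls to the robot, and variables do not carry over. Pictures are saved under pics/ and viewed, about 8 in all and at most 12, crops included, and the job is handed in when it is done.

Besides the shell and the picture viewer there is one more tool, called after "Emit:" as name([rows], argument=value, ...), one row to a line, values as JSON. step_arm: Moves the arm, as the interface text tells. Its arguments: {"type":"object","properties":{"steps":{"type":"array","items":{"type":"array","items":{"type":"number"}}},"force":{"type":"number"}},"required":["steps"]}

```bash
mkdir -p pics
cat > h.py <<'E'
import numpy as np, cv2
from cell import arm
from scipy.spatial.transform import Rotation as R
def snap(n,f):
    c=arm.capture(n); cv2.imwrite('pics/'+f+'.png',c['pixels'][:,:,::-1]); np.savez('pics/'+f+'.npz',K=c['mtx'],E=c['extrinsics']); return c
def load(f):
    d=np.load('pics/'+f+'.npz'); return d['K'],d['E']
def ray(f,uv,z):
    K,E=load(f); d=np.linalg.inv(K)@np.array([uv[0],uv[1],1.]); Rm=E[:3,:3].T; o=-Rm@E[:3,3]; d=Rm@d
    return o+d*(z-o[2])/d[2]
def proj(f,p):
    K,E=load(f); q=K@(E[:3,:3]@np.array(p)+E[:3,3]); return q[:2]/q[2]
E
python3 - <<'E'
from h import *
for n in('scene','top'): snap(n,n+'0'); K,E=load(n+'0'); print(K,E)
o=arm.get_obs(); print(o); print(R.from_rotvec(o['orientation']).as_matrix(),arm.tips_ahead)
E
```

```text
[[486.7484401    0.         307.64127642]
 [  0.         486.7484401  235.8681323 ]
 [  0.           0.           1.        ]] [[ 0.19097376  0.98142874 -0.01807356 -0.12986011]
 [ 0.75053251 -0.15786153 -0.6417014  -0.40863068]
 [-0.63263732  0.10898334 -0.76674159  1.80014154]
 [ 0.          0.          0.          1.        ]]
[[482.70008892   0.         316.26314884]
 [  0.         482.70008892 232.99228328]
 [  0.           0.           1.        ]] [[ 0.02585656 -0.99919724  0.03059916 -0.03395366]
 [-0.99262775 -0.02928825 -0.11761101  0.64334413]
 [ 0.11841279 -0.02733256 -0.9925882   1.05667126]
 [ 0.          0.          0.          1.        ]]
{'t': 0.1, 'joint_positions': array([ 1.09940781e+00,  3.13995250e-01,  4.50973142e-02,  1.30361641e+00,
       -1.82061872e-05,  1.43117212e+00]), 'qvel': array([-0.00041068, -0.00078723,  0.00286841,  0.00130214,  0.00091216,
        0.00028135]), 'tau': array([ 2.83096204e-03, -4.81723487e+01,  2.99245334e+01,  1.27376779e-02,
       -1.24047460e-04,  1.38458887e-06]), 'tcp_pos': array([0.18711333, 0.54324685, 0.24746016]), 'orientation': array([ 2.55709807e+00,  1.82366765e+00, -2.38001069e-03]), 'wrist_force': array([-0.48526378,  0.65514658, -0.38789548]), 'wrist_torque': array([ 0.0069929 , -0.02865093,  0.02909649]), 'width': 0.9990732640831114}
[[ 3.25710963e-01  9.45469082e-01 -7.63971263e-04]
 [ 9.45467855e-01 -3.25711784e-01 -1.53891442e-03]
 [-1.70383044e-03 -2.21068975e-04 -9.99998524e-01]] 0.017
```

View pics/scene0.png

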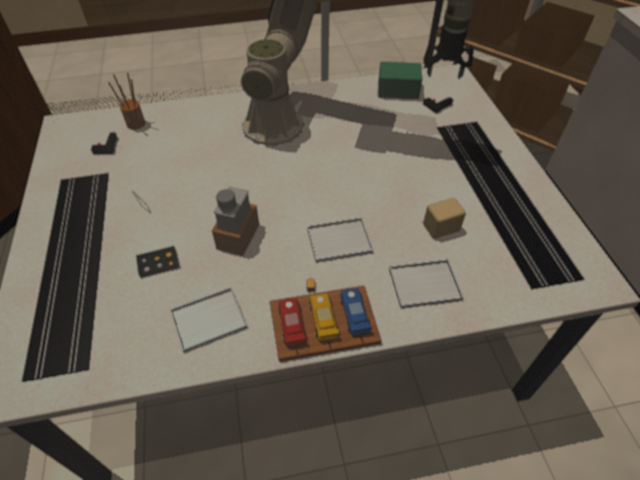

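View pics/top0.png

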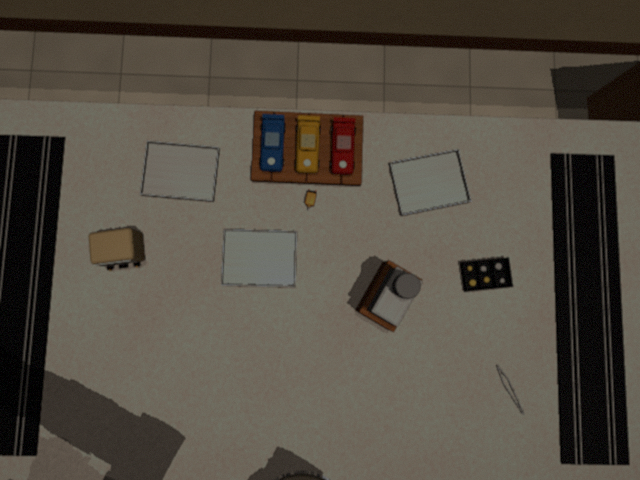

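Top view: the three trays are at (180,171), (260,257) and (429,182). The one at (260,257) looks nearest to the base, which is off the bottom edge near (300,490). The cap is at about (406,284). I'll compute the distances and confirm in an enlarged crop.

Run:
```python
from h import *
for uv in((180,171),(260,257),(429,182)):
    p=ray('top0',uv,0.01); print(uv,p,np.hypot(*p[:2]))
# tray corners
for uv in((223,230),(297,231),(296,286),(222,285)): print(ray('top0',uv,0.016))
# cap triangulate
P=[load(f)[0]@load(f)[1][:3] for f in('top0','scene0')]
X=cv2.triangulatePoints(P[0],P[1],np.array([[406.],[281.]]),np.array([[230.],[192.]]));print((X[:3]/X[3]).T)
print(ray('top0',(406,283),0.2))
a=cv2.imread('pics/top0.png');b=cv2.imread('pics/scene0.png')
A=cv2.resize(a[210:350,210:440],None,fx=3.4,fy=3.4,interpolation=2)[:,:790]
B=cv2.resize(b[175:275,200:390],None,fx=4,fy=4,interpolation=2)
cv2.imwrite('pics/crA.png',A)
cv2.imwrite('pics/crB.png',B)
```

```text
(180, 171) [0.7842646  0.30621909 0.01      ] 0.8419270109722015
(260, 257) [0.58786698 0.11140869 0.01      ] 0.5983305762234989
(429, 182) [ 0.77725758 -0.28154171  0.01      ] 0.8266771339534855
[0.64732054 0.19828773 0.016     ]
[0.65004655 0.02794253 0.016     ]
[0.52352706 0.02635688 0.016     ]
[0.52139377 0.19444096 0.016     ]
[[ 0.5371993  -0.17934779  0.21535652]]
[ 0.53323884 -0.18641745  0.2       ]
```

View pics/crA.png

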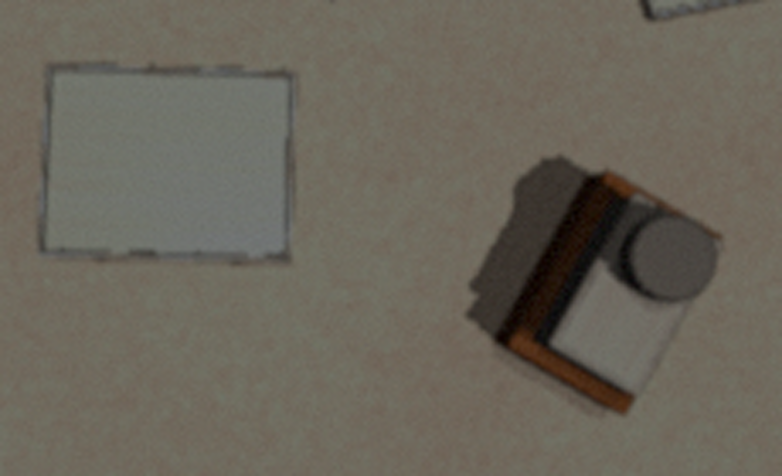

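Emit:
step_arm([
  [-0.032,0.0313,-0.01,0,0,0,0],
  [-0.032,0.0313,-0.01,0,0,0,0],
  [-0.032,0.0313,-0.01,0,0,0,0],
  [-0.032,0.0313,-0.01,0,0,0,0],
  [-0.032,0.0313,-0.01,0,0,0,0],
  [-0.032,0.0313,-0.01,0,0,0,0],
  [-0.032,0.0313,0,0,0,0,0],
  [-0.032,0.0313,0,0,0,0,0],
  [-0.032,0.0313,0,0,0,0,0],
])

```text
t: 1.0
tcp_pos: [0.3601, 0.1779, 0.3083]
orientation: [-2.558, -1.824, -0.0]
wrist_force: [1.0, 0.3, -0.6]
width: 1.002
```

Emit:
step_arm([
  [-0.032,0.0313,0,0,0,0,0],
  [-0.032,0.0313,0,0,0,0,0],
  [-0.032,0.0313,0,0,0,0,0],
  [-0.032,0.0313,0,0,0,0,0],
  [-0.032,0.0313,0,0,0,0,0],
  [-0.032,0.0313,0,0,0,0,0],
  [-0.032,0.0313,0,0,0,0,0],
  [-0.032,0.0313,0,0,0,0,0],
  [-0.032,0.0313,0,0,0,0,0],
  [0,0,0,0,0,0,0],
  [0,0,0,0,0,0,0],
])

```text
t: 2.1
tcp_pos: [0.5321, -0.1851, 0.307]
orientation: [-2.557, -1.82, 0.001]
wrist_force: [-0.7, 0.2, -0.9]
width: 1.0
```

Run:
```python
from h import *
snap('wrist','w1');o=arm.get_obs();print(o['t'],o['tcp_pos'],o['joint_positions'],o['wrist_force'],R.from_rotvec(o['orientation']).as_matrix())
print(proj('w1',(0.531,-.188,.2)),proj('w1',(0.531,-.188,.152)))
```

```text
2.15 [ 0.53180041 -0.18415167  0.30756747] [-4.76198446e-01  2.82806478e-01  1.48251677e-01  1.43835520e+00
  4.08485328e-04 -1.43837036e-01] [-0.2202143   0.32480476 -0.20281701] [[ 3.26277123e-01  9.45272648e-01 -1.69126689e-03]
 [ 9.45273896e-01 -3.26275170e-01  1.33195684e-03]
 [ 7.07243977e-04 -2.03329749e-03 -9.99997683e-01]]
[314.52299683 246.41895116] [315.04131477 225.92989656]
```

View pics/w1.png

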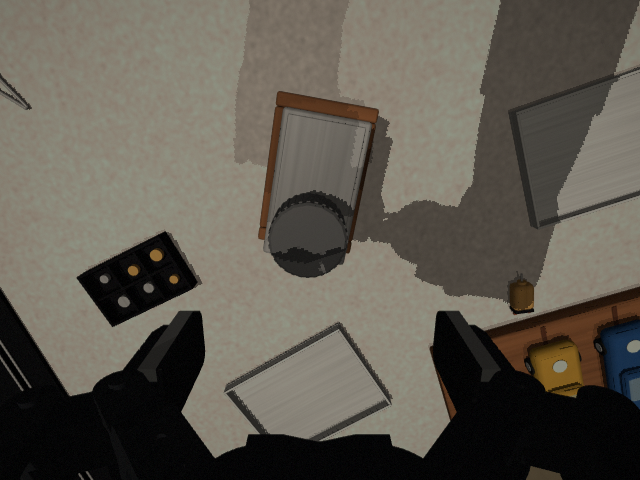

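The wrist view shows the cap top as a disc centred near (307.5,238), radius about 39.5 px, with the tin extending up-image and the holder around it.

Run:
```python
from h import *
K,E=load('w1');print(K[0,0]);
C=-E[:3,:3].T@E[:3,3];print(C, 'z by size',C[2]-K[0,0]*.05/79)
P=[load(f)[0]@load(f)[1][:3] for f in('top0','w1')]
X=cv2.triangulatePoints(P[0],P[1],np.array([[407.3],[285.]]),np.array([[307.5],[238.]]));print((X[:3]/X[3]).T)
for z in(.198,.202,.206): print(ray('w1',(307.5,238),z),ray('top0',(407.3,285),z))
```

```text
395.8510040937935
[ 0.45871921 -0.16080623  0.43322958] z by size 0.18269096594626416
[[ 0.52973694 -0.1928553   0.181454  ]]
[ 0.52498672 -0.19054216  0.198     ] [ 0.52951984 -0.18937874  0.198     ]
[ 0.52385987 -0.19003651  0.202     ] [ 0.52945445 -0.18850255  0.202     ]
[ 0.52273301 -0.18953086  0.206     ] [ 0.52938905 -0.18762635  0.206     ]
```

Emit:
step_arm([
  [-0.0077,-0.0014,0.02,0,0,0,0],
  [0,0,0.03,0,0,0,0],
  [0,0,0.025,0,0,0,0],
  [0,0,0.02,0,0,0,0],
  [0,0,0.015,0,0,0,0],
  [0,0,0.01,0,0,0,0],
  [0,0,0.005,0,0,0,0],
  [0,0,0,0,0,0,0],
  [0,0,0,0,0,0,0],
], force=30)

```text
t: 3.05
tcp_pos: [0.5289, -0.1911, 0.1841]
orientation: [2.557, 1.824, 0.001]
wrist_force: [0.4, -0.3, -0.3]
width: 1.0
```

Run:
```python
from h import *
snap('wrist','w2');o=arm.get_obs();print(o['t'],o['tcp_pos'],o['wrist_force'],o['wrist_torque'])
for z in (.152,.182,.192,.198): print(z,proj('w2',(0.528,-.191,z)))
```

```text
3.1 [ 0.52902589 -0.19129121  0.18425367] [ 0.04522713 -0.26086069  0.51241514] [-0.05057485  0.04430384 -0.00372472]
0.152 [319.75965069 297.90987672]
0.182 [320.0740989  334.03427294]
0.192 [320.20835925 349.45835213]
0.198 [320.2983654  359.79842554]
```

View pics/w2.png

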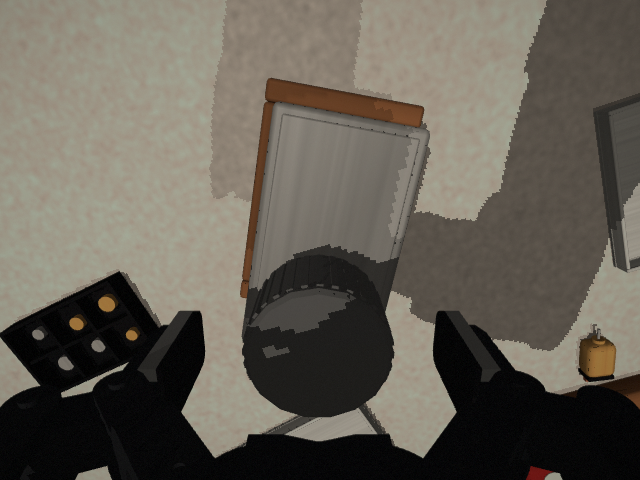

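Run:
```python
from h import *
from scipy.optimize import least_squares
obs={'top0':[(407.3,285)],'w1':[(307.5,238)],'w2':[(318.5,351)]}
# disc extremes: left,right,bottom in the wrist views
ext={'w1':(268,347,277),'w2':(243,394,417)}
t=np.linspace(0,2*np.pi,361)
def res(x):
    r=list((proj('top0',x)-obs['top0'][0])*1)
    for f,e in ext.items():
        q=np.array([proj(f,x+.025*np.array([np.cos(a),np.sin(a),0])) for a in t])
        s=.5 if f=='w2' else 1
        r+=[s*(q[:,0].min()-e[0]),s*(q[:,0].max()-e[1]),s*(q[:,1].max()-e[2])]
    return r
s=least_squares(res,[.528,-.191,.19]);print(s.x,s.fun)
for zz in(.185,.19,.195,.2):
    s=least_squares(lambda p:res(np.array([p[0],p[1],zz])),[.528,-.191]);print(zz,s.x,s.cost)
```

```text
[ 0.52737818 -0.19135717  0.19583157] [ 0.77172873  1.15667177 -0.15781712  0.39910845  0.64254602  0.26399925
 -0.12730193 -0.42551094]
0.185 [ 0.53283668 -0.19348067] 28.107976904151123
0.19 [ 0.53033743 -0.19250425] 9.63670758621748
0.195 [ 0.52780319 -0.1915213 ] 1.5774699146322224
0.2 [ 0.52523206 -0.19053151] 6.20491147343234
```

Fit: cap top at (0.5274, -0.1914, 0.196). The arm is within 2 mm; I'll correct and grip.

Emit:
step_arm([
  [0,-0.0015,0,0,0,0,0.3],
  [0,0,0,0,0,0,0.5],
  [0,0,0,0,0,0,1],
  [0,0,0,0,0,0,1],
  [0,0,0,0,0,0,1],
  [0,0,0,0,0,0,1],
], force=30)

```text
t: 3.7
tcp_pos: [0.5274, -0.1909, 0.1839]
orientation: [2.557, 1.824, 0.001]
wrist_force: [-1.3, 0.6, 5.5]
width: 0.579
```

Emit:
step_arm([
  [0,0,0,0,0,0,1],
  [0,0,0,0,0,0,1],
  [0,0,0,0,0,0,1],
], force=80)

```text
t: 4.0
tcp_pos: [0.5275, -0.191, 0.1842]
orientation: [2.557, 1.823, 0.001]
wrist_force: [-0.1, -1.0, 6.9]
width: 0.562
```

Emit:
step_arm([
  [0,0,0.001,0,0,0,1],
  [0,0,0.001,0,0,0,1],
  [0,0,0,0,0,0,1],
])

```text
t: 4.3
tcp_pos: [0.5278, -0.1911, 0.1836]
orientation: [2.555, 1.823, 0.002]
wrist_force: [-3.2, 0.6, 14.9]
width: 0.564
```

Emit:
step_arm([
  [0,0,0.001,0,0,0,1],
  [0,0,0.001,0,0,0,1],
  [0,0,0,0,0,0,1],
])

```text
t: 4.6
tcp_pos: [0.5278, -0.1911, 0.182]
orientation: [2.555, 1.822, 0.003]
wrist_force: [-3.7, 2.2, 16.6]
width: 0.561
```

Emit:
step_arm([
  [0,0,0.001,0,0,0,1],
  [0,0,0.001,0,0,0,1],
  [0,0,0,0,0,0,1],
])

```text
t: 4.9
tcp_pos: [0.5283, -0.1914, 0.181]
orientation: [2.554, 1.821, 0.004]
wrist_force: [-5.2, 2.3, 20.9]
width: 0.563
```

Emit:
step_arm([
  [0,0,0.001,0,0,0,1],
  [0,0,0,0,0,0,1],
])

```text
t: 5.1
tcp_pos: [0.5286, -0.1915, 0.1808]
orientation: [2.553, 1.821, 0.005]
wrist_force: [-5.0, 2.1, 24.2]
width: 0.563
```

Emit:
step_arm([
  [0,0,0.0003,0,0,-3,1],
  [0,0,0.0002,0,0,-3,1],
  [0,0,0,0,0,-3,1],
])

```text
t: 5.4
tcp_pos: [0.5293, -0.1918, 0.1809]
orientation: [2.399, 2.017, 0.005]
wrist_force: [-3.5, 2.9, 26.7]
width: 0.562
```

Emit:
step_arm([
  [0,0,0,0,0,-3,1],
  [0,0,0,0,0,-3,1],
  [0,0,0,0,0,-3,1],
])

```text
t: 5.7
tcp_pos: [0.5294, -0.1916, 0.1813]
orientation: [2.233, 2.199, 0.005]
wrist_force: [-5.4, 2.7, 29.6]
width: 0.567
```

Emit:
step_arm([
  [0,0,-0.0003,0,0,-3,1],
  [0,0,0,0,0,-3,1],
  [0,0,0,0,0,-3,1],
])

```text
t: 6.0
tcp_pos: [0.5291, -0.1917, 0.1804]
orientation: [2.054, 2.368, 0.003]
wrist_force: [-1.4, 1.3, 18.6]
width: 0.565
```

Emit:
step_arm([
  [0,0,0.001,0,0,0,1],
  [0,0,0.001,0,0,0,1],
  [0,0,0,0,0,0,1],
])

```text
t: 6.3
tcp_pos: [0.5291, -0.1917, 0.178]
orientation: [2.057, 2.366, 0.003]
wrist_force: [-2.1, 1.5, 19.1]
width: 0.56
```

Dropping home now (about 6 mm of travel); I'll push to the bottom.

Emit:
step_arm([
  [0,0,0.001,0,0,0,1],
  [0,0,0.0007,0,0,0,1],
  [0,0,0,0,0,0,1],
])

```text
t: 6.6
tcp_pos: [0.5293, -0.1917, 0.1778]
orientation: [2.056, 2.365, 0.003]
wrist_force: [-4.1, 3.5, 28.2]
width: 0.563
```

Emit:
step_arm([
  [0,0,-0.0001,0,0,-4,1],
  [0,0,-0.0002,0,0,-4,1],
  [0,0,-0.0002,0,0,-4,1],
])

```text
t: 6.9
tcp_pos: [0.5292, -0.1913, 0.1778]
orientation: [1.794, 2.57, 0.003]
wrist_force: [-4.0, 4.2, 25.8]
width: 0.565
```

Emit:
step_arm([
  [0,0,-0.0001,0,0,-4,1],
  [0,0,-0.0001,0,0,-4,1],
  [0,0,-0.0001,0,0,-4,1],
])

```text
t: 7.2
tcp_pos: [0.5289, -0.1906, 0.178]
orientation: [1.516, 2.744, 0.003]
wrist_force: [-3.4, 7.3, 26.9]
width: 0.56
```

Emit:
step_arm([
  [0,0,-0.0002,0,0,-4,1],
  [0,0,-0.0002,0,0,-4,1],
  [0,0,-0.0002,0,0,-4,1],
])

```text
t: 7.5
tcp_pos: [0.5284, -0.1901, 0.1782]
orientation: [1.221, 2.889, 0.003]
wrist_force: [-5.2, 6.9, 25.1]
width: 0.562
```

Run:
```python
from h import *
o=arm.get_obs();print(o['tcp_pos'],o['wrist_force'],o['wrist_torque'],o['joint_positions'])
```

```text
[ 0.52836202 -0.19010314  0.17822869] [-5.15036983  6.85581405 25.10067526] [ 1.39482969  1.26979023 -0.28370534] [-0.48946213  0.31277153 -0.12850754  1.1244599   0.0022165  -1.26055353]
```

Emit:
step_arm([
  [0,0,-0.0001,0,0,-4,1],
  [0,0,-0.0002,0,0,-4,1],
  [0,0,-0.0002,0,0,-4,1],
])

```text
t: 7.8
tcp_pos: [0.5287, -0.191, 0.1792]
orientation: [0.912, 2.999, -0.001]
wrist_force: [-4.2, 5.8, 28.9]
width: 0.561
```

Rising now; the thread is lifting. I'll follow it upward.

Emit:
step_arm([
  [0,0,-0.0004,0,0,-4,1],
  [0,0,-0.0003,0,0,-4,1],
  [0,0,-0.0003,0,0,-4,1],
])

```text
t: 8.1
tcp_pos: [0.5284, -0.191, 0.1798]
orientation: [0.594, 3.079, -0.002]
wrist_force: [-4.0, 3.7, 22.7]
width: 0.564
```

Emit:
step_arm([
  [0,0,0.0002,0,0,-4,1],
  [0,0,-0.0002,0,0,-4,1],
  [0,0,-0.0003,0,0,-4,1],
])

```text
t: 8.4
tcp_pos: [0.5292, -0.1914, 0.1802]
orientation: [0.269, 3.123, -0.004]
wrist_force: [-2.8, 3.1, 21.9]
width: 0.564
```

Emit:
step_arm([
  [0,0,0.0003,0,0,-4,1],
  [0,0,0,0,0,-4,1],
  [0,0,0,0,0,-4,1],
])

```text
t: 8.7
tcp_pos: [0.5297, -0.1915, 0.18]
orientation: [-0.059, 3.133, -0.005]
wrist_force: [-1.5, 3.7, 21.8]
width: 0.565
```

Run:
```python
from h import *
o=arm.get_obs();print(o['tcp_pos'],o['wrist_force'],o['wrist_torque'],o['joint_positions'])
```

```text
[ 0.52972082 -0.19148645  0.17997638] [-1.45023627  3.6603333  21.76476086] [ 0.46859365  0.24760257 -0.25515494] [-4.89925394e-01  3.12273105e-01 -1.24800352e-01  1.12503520e+00
  1.07326570e-03 -2.09846083e+00]
```

Emit:
step_arm([
  [0,0,0.0005,0,0,-4,1],
  [0,0,0,0,0,-4,1],
  [0,0,0,0,0,-4,1],
  [0,0,0,0,0,0,1],
])

```text
t: 9.1
tcp_pos: [0.5315, -0.1915, 0.1798]
orientation: [-0.385, 3.106, -0.007]
wrist_force: [2.7, 3.6, 20.3]
width: 0.568
```

Emit:
step_arm([
  [0,0,-0.002,0,0,0,1],
  [0,0,-0.002,0,0,0,1],
  [0,0,-0.002,0,0,0,1],
  [0,0,-0.002,0,0,0,1],
  [0,0,0,0,0,0,1],
])

```text
t: 9.6
tcp_pos: [0.5305, -0.1915, 0.1863]
orientation: [-0.383, 3.11, -0.006]
wrist_force: [0.9, 4.2, 15.0]
width: 0.56
```

Emit:
step_arm([
  [0,0,-0.002,0,0,0,1],
  [0,0,-0.002,0,0,0,1],
  [0,0,0,0,0,0,1],
  [0,0,0,0,0,0,1],
])

```text
t: 10.0
tcp_pos: [0.5273, -0.1909, 0.1871]
orientation: [-0.382, 3.118, -0.0]
wrist_force: [-1.4, 0.6, 6.6]
width: 0.566
```

The shell is back up at 0.187, 3 mm above where it started, which matches the full thread lift. Continuing the lift gently.

Emit:
step_arm([
  [0,0,-0.002,0,0,0,1],
  [0,0,-0.002,0,0,0,1],
  [0,0,0,0,0,0,1],
  [0,0,0,0,0,0,1],
])

```text
t: 10.4
tcp_pos: [0.5268, -0.1906, 0.1903]
orientation: [0.382, -3.117, -0.001]
wrist_force: [-0.5, 0.3, -1.0]
width: 0.555
```

Emit:
step_arm([
  [0,0,-0.002,0,0,0,1],
  [0,0,-0.002,0,0,0,1],
  [0,0,-0.002,0,0,0,1],
  [0,0,0,0,0,0,1],
])

```text
t: 10.8
tcp_pos: [0.5274, -0.1909, 0.1972]
orientation: [-0.383, 3.118, -0.001]
wrist_force: [-0.0, -0.9, -0.8]
width: 0.569
```

Emit:
step_arm([
  [0,0,-0.005,0,0,0,1],
  [0,0,-0.01,0,0,0,1],
  [0,0,-0.015,0,0,0,1],
  [0,0,-0.015,0,0,0,1],
  [0,0,-0.015,0,0,0,1],
  [0,0,-0.015,0,0,0,1],
  [0,0,-0.01,0,0,0,1],
  [0,0,0,0,0,0,1],
  [0,0,0,0,0,0,1],
])

```text
t: 11.7
tcp_pos: [0.5271, -0.1908, 0.2818]
orientation: [-0.383, 3.118, -0.0]
wrist_force: [-0.7, -0.3, -1.0]
width: 0.566
```

Run:
```python
from h import *
snap('wrist','w3');snap('scene','s3');snap('top','t3')
b=cv2.imread('pics/s3.png');a=cv2.imread('pics/w3.png');t=cv2.imread('pics/t3.png')
B=cv2.resize(b[150:275,200:390],(456,300),interpolation=2)
T=cv2.resize(t[215:340,330:460],(312,300),interpolation=2)
im=np.zeros((600,800,3),np.uint8);im[:300,:400]=cv2.resize(a,(400,300));im[300:,:456]=B;im[300:,460:772]=T
cv2.imwrite('pics/v3.png',im)
o=arm.get_obs();print(o['t'],o['tcp_pos'],o['wrist_force'],o['joint_positions']);print(R.from_rotvec(o['orientation']).as_matrix())
```

```text
11.85 [ 0.52670748 -0.19055765  0.28082796] [-0.20760953 -0.99041787 -1.15018679] [-4.90508503e-01  2.78898166e-01  7.82334477e-02  1.37186564e+00
  1.01724119e-04 -2.30548641e+00]
[[-9.70334633e-01 -2.41761257e-01 -1.48166199e-03]
 [-2.41762726e-01  9.70334974e-01  9.06590240e-04]
 [ 1.21853005e-03  1.23790655e-03 -9.99998491e-01]]
```

View pics/v3.png

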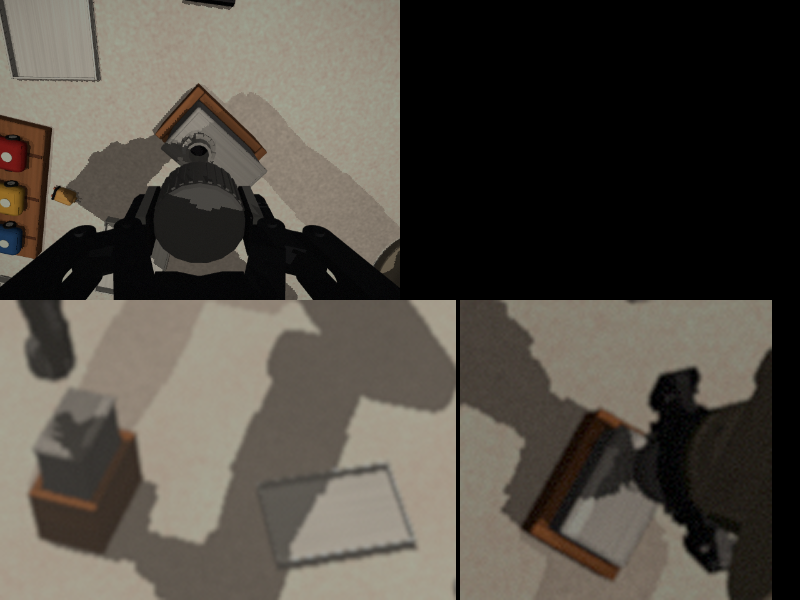

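The view shows the cap in the jaws, the open spout visible, and the tin still sitting in its holder. Carrying the cap to the tray now, then turning the jaws along the tray's long side.

Emit:
step_arm([
  [-0.013,0.028,0,0,0,0,1],
  [-0.013,0.028,0,0,0,0,1],
  [-0.013,0.028,0,0,0,0,1],
  [-0.013,0.028,0,0,0,0,1],
  [-0.013,0.028,0,0,0,0,1],
  [-0.013,0.028,0,0,0,0,1],
  [-0.013,0.028,0,0,0,0,1],
  [-0.013,0.028,0,0,0,0,1],
  [-0.013,0.028,0,0,0,0,1],
  [-0.013,0.028,0,0,0,0,1],
  [0,0,0,0,0,0,1],
])

```text
t: 12.95
tcp_pos: [0.5855, 0.1157, 0.2807]
orientation: [0.389, -3.116, -0.002]
wrist_force: [0.4, -0.9, -1.2]
width: 0.564
```

Emit:
step_arm([
  [0,0,0.01,0,0,8,1],
  [0,0,0.01,0,0,8,1],
  [0,0,0.01,0,0,8,1],
  [0,0,0.01,0,0,8,1],
  [0,0,0.01,0,0,8,1],
  [0,0,0.01,0,0,8,1],
  [0,0,0.01,0,0,8,1],
  [0,0,0.01,0,0,8,1],
  [0,0,0.01,0,0,8,1],
  [0,0,0.01,0,0,8,1],
  [0,0,0.01,0,0,8,1],
  [0,0,0.01,0,0,8,1],
])

```text
t: 14.15
tcp_pos: [0.5851, 0.1116, 0.1608]
orientation: [-2.068, -2.364, 0.002]
wrist_force: [-0.4, -0.2, -1.1]
width: 0.565
```

Emit:
step_arm([
  [0,0,0.02,0,0,8,1],
  [0,0,0.02,0,0,0,1],
  [0,0,0.02,0,0,0,1],
  [0,0,0.01,0,0,0,1],
  [0,0,0,0,0,0,1],
  [0,0,0,0,0,0,1],
])

```text
t: 14.75
tcp_pos: [0.5857, 0.1121, 0.0921]
orientation: [2.222, 2.221, 0.0]
wrist_force: [-0.1, 0.3, -0.5]
width: 0.564
```

Run:
```python
from h import *
snap('wrist','w4');snap('scene','s4')
b=cv2.imread('pics/s4.png');a=cv2.imread('pics/w4.png')
B=cv2.resize(b[170:280,290:390],(330,363),interpolation=2)
im=np.zeros((480,800,3),np.uint8);im[:360,:480]=cv2.resize(a,(480,360));im[:363,480:800]=B[:,:320]
cv2.imwrite('pics/v4.png',im)
o=arm.get_obs();print(o['t'],o['tcp_pos'],o['wrist_force'],o['wrist_torque'],o['joint_positions']);print(R.from_rotvec(o['orientation']).as_matrix())
```

```text
14.85 [0.58642177 0.11229887 0.09293462] [ 0.05698786 -0.76017553 -0.70525871] [ 0.07427037 -0.00674124  0.03647966] [ 5.47913571e-02  4.41422814e-01 -1.58665940e-01  9.68766548e-01
  5.49840161e-05  5.50840219e-02]
[[ 2.92454869e-04  9.99998085e-01  1.93509933e-03]
 [ 9.99999944e-01 -2.92767351e-04  1.61199600e-04]
 [ 1.61765825e-04  1.93505208e-03 -9.99998115e-01]]
```

View pics/v4.png

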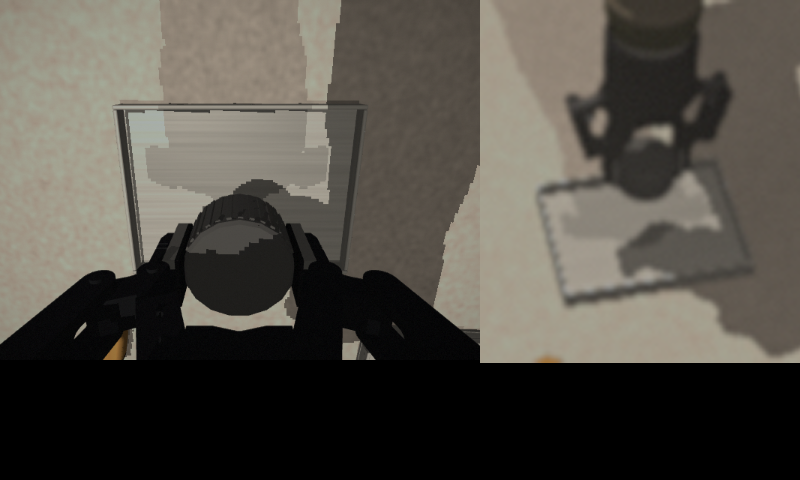

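The cap is held level over the tray's centre. Lowering it, with small steps at the end.

Emit:
step_arm([
  [0,0,0.015,0,0,0,1],
  [0,0,0.015,0,0,0,1],
  [0,0,0.012,0,0,0,1],
  [0,0,0.008,0,0,0,1],
  [0,0,0.005,0,0,0,1],
  [0,0,0.003,0,0,0,1],
  [0,0,0,0,0,0,1],
  [0,0,0,0,0,0,1],
])

```text
t: 15.65
tcp_pos: [0.5859, 0.1124, 0.0342]
orientation: [2.221, 2.221, 0.001]
wrist_force: [-0.1, -1.0, -1.0]
width: 0.56
```

Emit:
step_arm([
  [0,0,0.001,0,0,0,1],
  [0,0,0.001,0,0,0,1],
  [0,0,0.001,0,0,0,1],
  [0,0,0.001,0,0,0,1],
  [0,0,0,0,0,0,1],
])

```text
t: 16.15
tcp_pos: [0.5854, 0.1123, 0.0296]
orientation: [-2.221, -2.221, 0.0]
wrist_force: [0.6, -0.4, -0.2]
width: 0.566
```

Emit:
step_arm([
  [0,0,0.001,0,0,0,1],
  [0,0,0.001,0,0,0,1],
  [0,0,0,0,0,0,1],
])

```text
t: 16.45
tcp_pos: [0.5855, 0.1124, 0.0276]
orientation: [-2.222, -2.221, 0.0]
wrist_force: [-0.0, -0.1, -1.0]
width: 0.565
```

Emit:
step_arm([
  [0,0,0.001,0,0,0,1],
  [0,0,0,0,0,0,1],
])

```text
t: 16.65
tcp_pos: [0.5855, 0.1124, 0.0267]
orientation: [-2.222, -2.221, 0.0]
wrist_force: [0.6, -1.1, -0.8]
width: 0.559
```

Emit:
step_arm([
  [0,0,0.001,0,0,0,1],
  [0,0,0,0,0,0,1],
])

```text
t: 16.85
tcp_pos: [0.5855, 0.1124, 0.0257]
orientation: [-2.221, -2.221, 0.0]
wrist_force: [-0.7, 0.0, -0.9]
width: 0.561
```

Emit:
step_arm([
  [0,0,0.001,0,0,0,1],
  [0,0,0,0,0,0,1],
])

```text
t: 17.05
tcp_pos: [0.5855, 0.1123, 0.0247]
orientation: [-2.222, -2.221, 0.0]
wrist_force: [0.2, 0.4, -0.5]
width: 0.559
```

Emit:
step_arm([
  [0,0,0.001,0,0,0,1],
  [0,0,0,0,0,0,1],
])

```text
t: 17.25
tcp_pos: [0.5855, 0.1123, 0.0236]
orientation: [-2.222, -2.221, 0.0]
wrist_force: [-0.0, -0.2, -0.8]
width: 0.561
```

Emit:
step_arm([
  [0,0,0.001,0,0,0,1],
  [0,0,0,0,0,0,1],
])

```text
t: 17.45
tcp_pos: [0.5857, 0.1124, 0.0232]
orientation: [2.221, 2.221, 0.001]
wrist_force: [-1.7, 1.1, 2.3]
width: 0.563
```

Emit:
step_arm([
  [0,0,0.001,0,0,0,1],
  [0,0,0,0,0,0,1],
])

```text
t: 17.65
tcp_pos: [0.5858, 0.1124, 0.0231]
orientation: [2.221, 2.221, 0.001]
wrist_force: [-2.7, -0.3, 9.6]
width: 0.563
```

Contact confirmed. Easing off the preload and opening slowly.

Emit:
step_arm([
  [0,0,-0.0012,0,0,0,1],
  [0,0,0,0,0,0,1],
  [0,0,0,0,0,0,0.4],
  [0,0,0,0,0,0,0.35],
  [0,0,0,0,0,0,0.3],
  [0,0,0,0,0,0,0.2],
  [0,0,0,0,0,0,0.1],
  [0,0,0,0,0,0,0],
  [0,0,0,0,0,0,0],
], force=30)

```text
t: 18.55
tcp_pos: [0.5856, 0.1124, 0.023]
orientation: [-2.222, -2.221, -0.0]
wrist_force: [0.7, -0.5, -0.5]
width: 0.997
```

Emit:
step_arm([
  [0,0,0,0,0,0,0],
  [0,0,-0.005,0,0,0,0],
  [0,0,-0.01,0,0,0,0],
  [0,0,-0.02,0,0,0,0],
  [0,0,-0.03,0,0,0,0],
  [0,0,-0.04,0,0,0,0],
  [0,0,-0.04,0,0,0,0],
  [0,0,-0.03,0,0,0,0],
  [-0.02,-0.03,-0.02,0,0,0,0],
  [0,0,0,0,0,0,0],
  [0,0,0,0,0,0,0],
])

```text
t: 19.65
tcp_pos: [0.5558, 0.0922, 0.2196]
orientation: [2.221, 2.219, 0.004]
wrist_force: [-0.2, 0.2, -0.2]
width: 1.0
```

Run:
```python
from h import *
snap('wrist','w5');snap('scene','s5');snap('top','t5')
b=cv2.imread('pics/s5.png');a=cv2.imread('pics/w5.png');t=cv2.imread('pics/t5.png')
B=cv2.resize(b[170:280,200:390],(394,228),interpolation=2)
T=cv2.resize(t[210:340,210:440],(403,228),interpolation=2)
im=np.zeros((590,800,3),np.uint8);im[:360,:480]=cv2.resize(a,(480,360));im[362:,:394]=B;im[362:,396:799]=T
cv2.imwrite('pics/v5.png',im)
o=arm.get_obs();print(o['t'],o['tcp_pos'],o['wrist_force'],o['width'])
```

```text
19.8 [0.55558592 0.09257003 0.21731474] [-1.11425763  0.25829996 -0.29045996] 0.9971580193276748
```

View pics/v5.png

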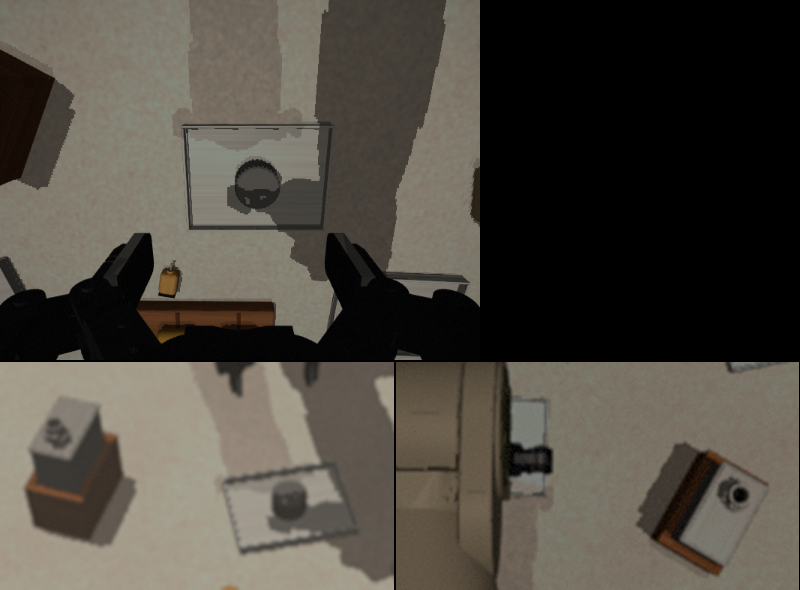

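The cap stands open side down near the tray's centre (wrist view about (257,184), tray spanning 185–330 by 125–228). The tin is upright in its holder and the arm is clear, so I'm handing in.

```bash
python3 -c "
from cell import arm
print(arm.job_done())"
```

```text
the job is handed in; nothing more can be done
None
```

The job is handed in: the cap is off the tin and stands open side down near the centre of the tray nearest the base. `job_done` reports no verdict, so what follows is from my own readings.

- **Opening:** The cap first stopped hard about 3 mm down, teeth on ramps. It dropped home after about 27° more anticlockwise turn under 25–30 N. I then turned the gripper about 96° further with 20–29 N of push. The shell ended 3 mm higher than it started, which matches the full thread lift.
- **Lift-off:** The wrist read only the cap's weight, about 1 N down, so the tin was not pulled up. The highest push I read was about 30 N, against the tin's 40 N buckling limit.
- **Setting down:** I lowered the cap in 1 mm steps. The most I read on touching the tray was about 10 N, against the 25 N limit. I then opened the jaws and backed away.
- **Last pictures:** The cap looks level in the tray, the tin is upright in its holder with the spout open, and the gripper is clear. The motor looks undisturbed; I did not re-measure the pinion box or meter, but the arm never worked near them.
- **Disagreements:** My first height estimates for the cap differed by about 15 mm (0.181 to 0.196 m). A joint fit of three views settled on 0.196 m, and the grip worked at that height. I inferred the inner cap's turn from the lift and did not see it directly.

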